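# Load a lugged pin into the V-jig against its sprung stop

## Task

Take the steel pin with the flat lug from the timber rack and lay it, lug up, in the V-block of the welding jig. Then push it along the V until it clearly squeezes the spring of the back stop, a few millimetres, without driving the stop to the end of its spring, and let go so that it stays lying in the V against the stop. Leave the other things where they are.

Things in the scene. Friction and masses are not known exactly. Their poses are not given: they have to be found in the camera images.
- pin_lug (a point): Centre of the pin's flat lug, the point to grasp, 32 mm above the bar's axis. The pin is a round dark steel bar 24 mm in diameter, 120 mm long, along x, with one upright flat lug at its middle: 36 mm along x, 10 mm thick (along y), rising 40 mm above the bar's top. z is up. About 0.53 kg, the same end for end.
- pin_axis (a point): The middle of that pin, on the axis of its bar: x along the bar (ends at +60 and -60 mm), z towards the lug. The pin slides in the V with some 4 to 9 N of friction, which also keeps the stop's spring squeezed after letting go.
- rack: Timber stock rack, 80 mm (x) by about 225 mm (y), 36 mm high, fixed to the table, origin at the centre of its underside. It has three equal V notches along its x at y = -75, 0 and +75 mm; bars lie in them with their axis 39 mm above the table. The lugged pin lies in any one of them, up to 10 mm off-centre along x.
- vee (a point): Middle of the jig's V, on the line where a seated pin's axis lies, 39 mm above the table; x along the V towards the back stop. The jig is a fixed steel block, 170 mm long (x -85 to +85 mm) and 60 mm wide, with a 90 degree V 28 mm wide, its flank tops 3 mm below this point; the front (x = -85) is open.
- stop_rail: Rails of the jig's sprung back stop, x along the V; origin 39 mm below point vee. The stop is locked anywhere along them: its plunger face (round, 20 mm across, on the V's line) stands at x = +45 to +75 mm, different each time and not measured (feel or look). Spring from 0 N, 1.2 N per mm, hard end at 9 mm. Grey housing 14 mm behind the face, 72 mm wide, top 64 mm above the table.
- plain_bar: Bystander in the rack: round bar 24 mm by 120 mm without any lug; origin at its centre.
- stud_bar: Bystander in the rack: round bar 24 mm by 120 mm with a round upright stud, 18 mm in diameter, rising 28 mm above the bar; origin at the centre of the bar.
- hammer: Bystander: hammer on the table.
- square: Bystander: try square with a yellow blade, 110 by 280 mm, on the table.
- magnet: Bystander: welding magnet block, 70 by 50 by 24 mm, on the table.
- wirebrush: Bystander: brush on the table.
- spray: Bystander: spray can, 66 mm across, 190 mm tall, on the table.
- rod_can: Bystander: open steel can, 70 mm across, 110 mm tall, on the table.
There are look-alikes about, which are no part of the job. What is shaped like the part that bears pin_lug but pink is not meant.

How it is judged:
By the outcome, as a careful person would: the job done as asked, in the order asked, and still so for the second after the job is handed in, with the robot touching nothing.
It also fails if it takes over 72 s, if anything falls off the work surface, if the arm or the gripper's body presses on something with over 40 N, if the wrist force passes 120 N, or if a joint passes its speed limit or range.

## Robot

A 6-joint arm with a two-finger parallel gripper is mounted at the origin on the work surface. World frame = base frame: x ahead of the robot, y to its left, z up, the work surface at z = 0. Lengths are in m, angles in rad, forces in N, time in s.
With the tool pointing down it reaches from about 0.325 to 0.775 m from the base axis. Payload 5.5 kg.
Tool frame: the origin (TCP) lies at the very end of the fingers, on their centre line; the grasp point (between the pads) lies 19 mm behind it; z points along the fingers, y is the direction in which the jaws open and shut (so a half turn about z gives the same grasp; the last joint's range is limited). The gripper opens to 88 mm and grips with 3 to 60 N. Pads are 20 mm wide; open, the fingers measure 115 mm over their backs; the gripper's body (75 mm by 178 mm) begins 61 mm behind the grasp point.
Start: joints at [-1.214, 0.091, 1.231, -0, 1.82, -0.057], TCP at [0.241, -0.549, 0.223] pointing down, gripper open.
Joint ranges: [-2.87, 2.87], [-0.86, 2.18], [0.17, 2.46], [-1.51, 4.65], [0.06, 2.69], [-2.65, 2.65]. Speed limits (rad/s): [2.57, 2.57, 3.01, 3.14, 3.14, 3.14].

## Interface

Orientations are given as a rotation vector (axis times angle).
In Python, from cell import telemetry, read_camera, bot gives the robot as it stands.
- The arm moves only by the shell command python3 -m handwheel 'ROWS' [FORCE]. ROWS is JSON, one flat list of numbers, 5 for each row, row after row: the shift along the tool's x, y, z in m, then the turn about the tool's z in rad, then the finger opening in m, from 0 to 0.0878. A call has 1 to 20 rows; each row is the pose to reach, as a shift and turn from the pose commanded when the call began, along the tool's axes at that moment; what a row does not reach only later rows make up. A row lasts 1/12 s, in which the tool goes at most 41.7 mm and 7.16 degrees, less where a joint would pass 70% of its speed; a pose out of reach is approached as far as the arm can. A call with a gripper value outside its range is refused whole. The fingers move at their own pace and stop on an object; FORCE is the grip in N (left out, the last holds). Time passes only in rows, so rows that repeat a pose let the fingers close. It gives the time, the measured TCP pose, the force and the opening at its end, in the units of the state.
- telemetry.observe(): the state, without advancing time (a new reading comes with each control period).
- read_camera(name): name is "scene" or "top"; returns a dict with "image" (420x560x3 uint8, red, green, blue), "fx", "fy", "cx", "cy" (pixels), "dist_coeffs" ([k1, k2, p1, p2, k3] as OpenCV has them; the pictures are not rectified), "T" (4x4, takes a point from camera to world coordinates). Camera axes: x right, y down, z forward; pixel columns grow to the right and rows downward; lengths in m; the calibration is good to about 2 mm. A picture is of the moment at which its call begins. There is no depth.
- bot.close_job(): hands the job in, once; it reports no verdict.
The state is a dict: "time": time; "joint_positions": joint angles; "qd": joint speeds; "joint_efforts": joint torques, N m; "ee_pos": TCP position; "eef_rot": TCP orientation; "wrist_force": force on the tool from outside, world axes, zero at the start; "torque": the same for the moment, N m; "gripper_width": opening from 0.0 (shut) to 1.0 (fully open).
Only numpy, scipy, OpenCV 4.12 (cv2) and the standard library are available. Lean on these libraries where they do the work, as an engineer would, in place of code of your own. Each camera call takes 0.05 s, during which the arm holds its last target.

## Working session

There is one attempt and no reset: what is moved stays moved. The work goes in short steps, Python scripts to look and compute and a shell command to move; the robot and the scene stay as the last step left them, time stands still between calls to the robot, and variables do not carry over. Pictures are saved under pics/ and viewed, and the job is handed in when it is done.

```bash
mkdir -p pics; ls; python3 - <<'E'
from cell import telemetry, read_camera, bot
import cv2
print(telemetry.observe())
for n in("scene","top"):
    c=read_camera(n); cv2.imwrite(f"pics/{n}0.png",c["image"][:,:,::-1]); print(n,c["fx"],c["fy"],c["cx"],c["cy"],c["dist_coeffs"],c["T"])
E
```

```text
pics
{'time': 0.0, 'joint_positions': array([-1.21372932e+00,  9.18554984e-02,  1.23188529e+00, -1.74047821e-05,
        1.81980312e+00, -5.67230692e-02]), 'qd': array([ 0.00052817, -0.00021645, -0.00045356, -0.00084428,  0.00147613,
        0.00145077]), 'joint_efforts': array([-1.48949617e-03, -4.46453834e+01, -4.06442213e+01,  6.96708052e-02,
        2.95059930e-02, -1.32750424e-04]), 'ee_pos': array([ 0.24112431, -0.54908812,  0.22150924]), 'eef_rot': array([-3.07270901e+00, -6.44950353e-01,  4.84459764e-04]), 'wrist_force': array([-0.64158786,  1.04314728, -1.3498126 ]), 'torque': array([-0.05339517, -0.02302734,  0.00380333]), 'gripper_width': 0.9985719197203682}
scene 434.9150777559532 434.9150777559532 276.8338506641709 211.2049182957501 [-0.11590435  0.          0.          0.          0.        ] [[ 0.48253346  0.59075286 -0.6466626   1.34318097]
 [ 0.87572312 -0.33925975  0.34352851 -0.39688762]
 [-0.01644614 -0.73206139 -0.68104012  0.90820667]
 [ 0.          0.          0.          1.        ]]
top 457.55366985762885 457.55366985762885 276.996756642713 210.21238689145974 [-0.06124052  0.          0.          0.          0.        ] [[ 0.05927655 -0.97712866  0.20422016  0.26502282]
 [-0.99822986 -0.05703017  0.016873    0.0165943 ]
 [-0.00484038 -0.20485883 -0.97877956  1.32312978]
 [ 0.          0.          0.          1.        ]]
```

View pics/scene0.png

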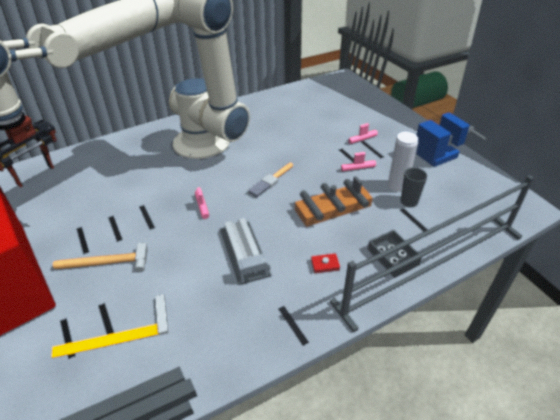

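View pics/top0.png

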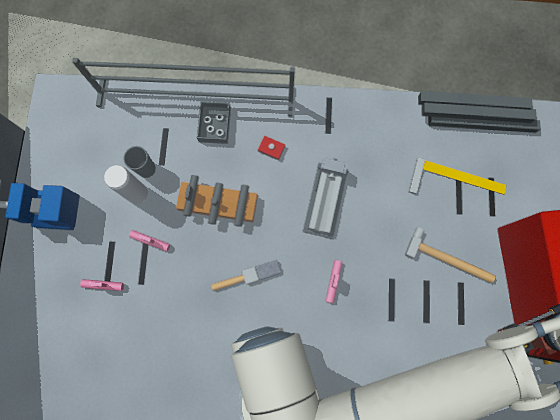

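The top view shows the rack at about (217,200) with three bars in it. The jig is at (327,200), with its stop at the upper end near (333,165). I'll zoom in on both.

```bash
python3 - <<'E'
import cv2,numpy as np
t=cv2.imread("pics/top0.png"); s=cv2.imread("pics/scene0.png")
cv2.imwrite("pics/t1.png",cv2.resize(t[150:250,165:365],None,fx=4,fy=4,interpolation=cv2.INTER_CUBIC))
cv2.imwrite("pics/s1.png",cv2.resize(s[165:290,205:385],None,fx=4.4,fy=4.4,interpolation=cv2.INTER_CUBIC))
E
```

```text
(no output)
```

View pics/t1.png

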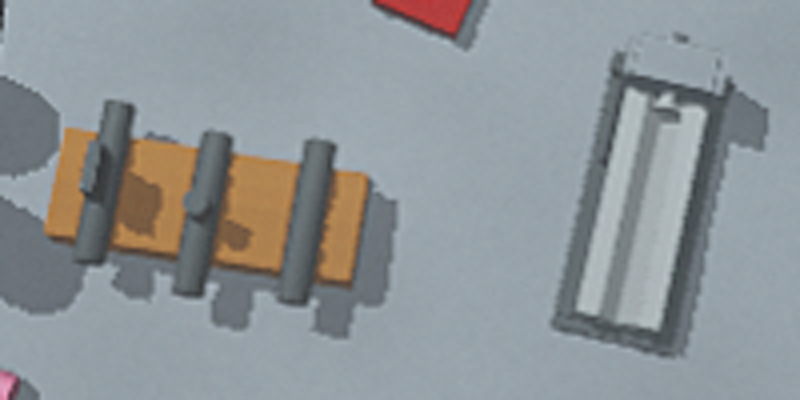

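View pics/s1.png

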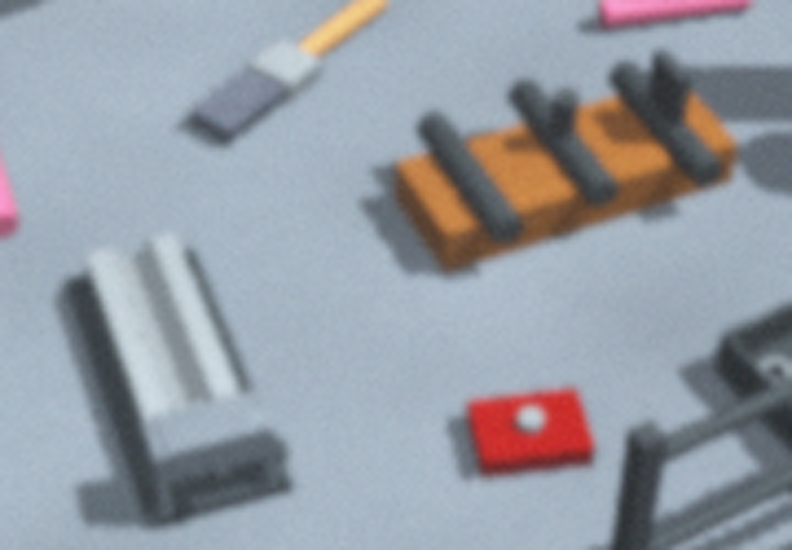

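```bash
cat > h.py <<'E'
import cv2,numpy as np
from cell import telemetry, read_camera, bot
def crop(im,x0,y0,w,h,f,name):
    o=cv2.resize(im[y0:y0+h,x0:x0+w],None,fx=f,fy=f,interpolation=cv2.INTER_CUBIC)
    for i in range(0,w,5): cv2.putText(o,str(x0+i),(int((i+.5)*f)-8,9),0,.3,(0,0,255),1); cv2.line(o,(int((i+.5)*f),10),(int((i+.5)*f),16),(0,0,255),1)
    for i in range(0,h,5): cv2.putText(o,str(y0+i),(0,int((i+.5)*f)+4),0,.3,(0,0,255),1); cv2.line(o,(20,int((i+.5)*f)),(26,int((i+.5)*f)),(0,0,255),1)
    cv2.imwrite(name,o)
def ray(c,p):
    K=np.array([[c["fx"],0,c["cx"]],[0,c["fy"],c["cy"]],[0,0,1]])
    u=cv2.undistortPoints(np.array([[p]],float),K,np.array(c["dist_coeffs"]))[0,0]
    T=np.array(c["T"]); d=T[:3,:3]@[u[0],u[1],1]; return T[:3,3],d/np.linalg.norm(d)
def onz(c,p,z):
    o,d=ray(c,p); return o+d*(z-o[2])/d[2]
def tri(c1,p1,c2,p2):
    o1,d1=ray(c1,p1);o2,d2=ray(c2,p2)
    s=np.linalg.lstsq(np.c_[d1,-d2],o2-o1,rcond=None)[0]
    a=o1+s[0]*d1;b=o2+s[1]*d2; return (a+b)/2,np.linalg.norm(a-b)
def proj(c,X):
    T=np.linalg.inv(np.array(c["T"])); K=np.array([[c["fx"],0,c["cx"]],[0,c["fy"],c["cy"]],[0,0,1]])
    r=cv2.Rodrigues(T[:3,:3])[0]
    return cv2.projectPoints(np.array(X,float).reshape(-1,1,3),r,T[:3,3],K,np.array(c["dist_coeffs"]))[0][:,0]
E
python3 - <<'E'
from h import *
t=cv2.imread("pics/top0.png"); s=cv2.imread("pics/scene0.png")
crop(t,175,165,60,50,13,"pics/t2.png"); crop(s,340,170,40,45,13,"pics/s2.png")
crop(t,298,150,55,95,6.3,"pics/t3.png"); crop(s,215,212,65,75,8,"pics/s3.png")
E
```

```text
(no output)
```

View pics/t2.png

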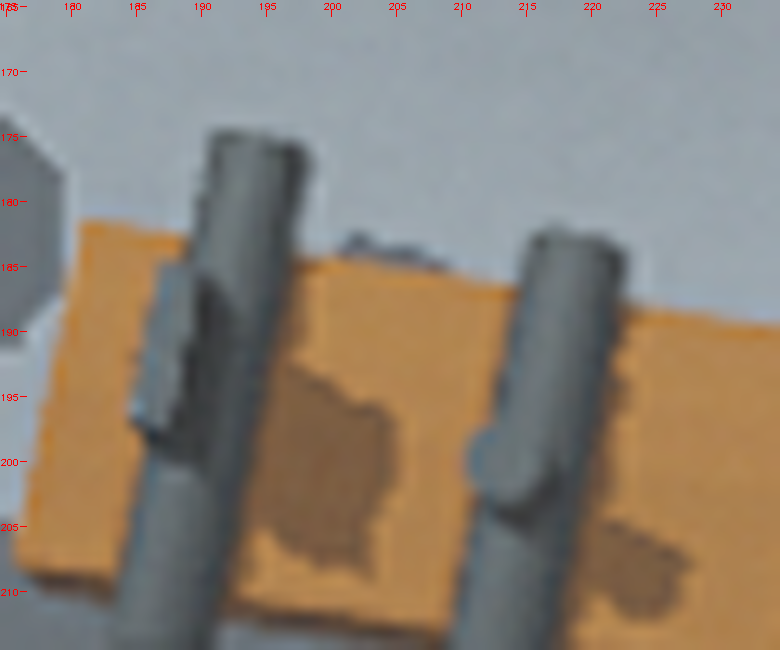

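View pics/s2.png

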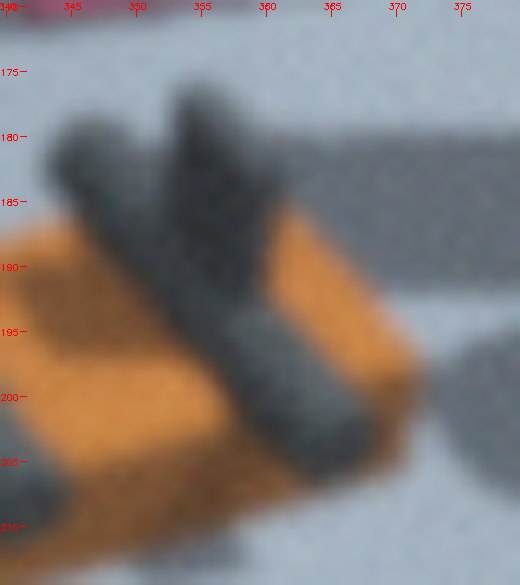

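View pics/t3.png

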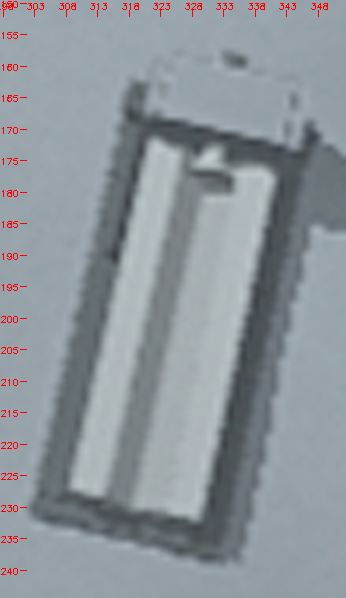

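View pics/s3.png

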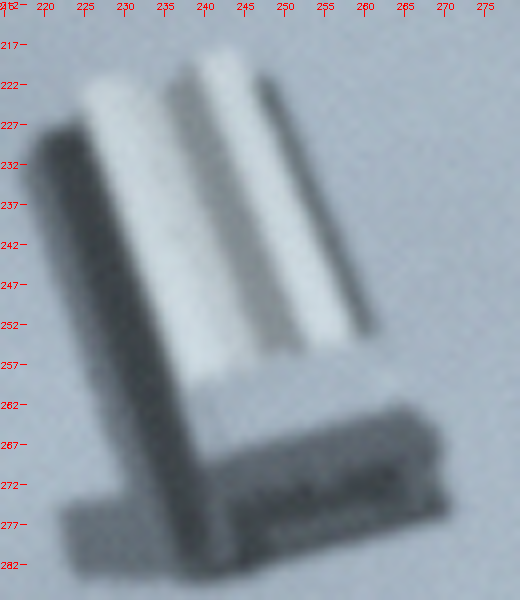

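The lugged pin is the leftmost bar in the top view, with its lug top at about (187.6,191). In the jig view, the V is the dark strip plus its right neighbour at columns 320–330. The plunger shows at about (331,178).

```bash
cat > m1.py <<'E'
from h import *
np.set_printoptions(precision=4,suppress=True)
c=read_camera("top"); s=read_camera("scene")
im=cv2.cvtColor(c["image"],cv2.COLOR_RGB2HSV); g=cv2.cvtColor(c["image"],cv2.COLOR_RGB2GRAY)
# rack
def omask(im):
    h=cv2.cvtColor(im,cv2.COLOR_RGB2HSV); return cv2.inRange(h,(8,100,60),(22,255,255))
for cam,n,roi in((c,"top",(165,165,270,235)),(s,"scene",(290,170,380,225))):
    m=omask(cam["image"]); k=np.zeros_like(m);x0,y0,x1,y1=roi;k[y0:y1,x0:x1]=m[y0:y1,x0:x1]
    P=np.argwhere(k)[:,::-1]; hull=cv2.convexHull(P.astype(np.float32))
    a=cv2.approxPolyDP(hull,2.5,True)[:,0]
    print(n,"rack hull",a.tolist())
    if n=="top":
        W=np.array([onz(cam,p,.036)[:2] for p in hull[:,0]],np.float32)
        r=cv2.minAreaRect(W); print("rack rect z36",r)
# white jig
m=((g>190)).astype(np.uint8)*255; k=np.zeros_like(m);k[165:240,298:350]=m[165:240,298:350]
for r in range(172,236,6): print(r,g[r,300:350])
E
python3 m1.py
```

```text
top rack hull [[256.0, 194.0], [251.0, 220.0], [176.0, 207.0], [181.0, 182.0]]
rack rect z36 ((0.5511896014213562, 0.21582186222076416), (0.2254621684551239, 0.08090777695178986), 84.25409698486328)
scene rack hull [[371.0, 198.0], [369.0, 204.0], [309.0, 224.0], [296.0, 208.0], [298.0, 201.0], [345.0, 187.0], [362.0, 187.0]]
172 [161 163 163 163 162 165 164 164 163 163 162 164 162 162 163 164 147 117
 111 100  80 128 169 153 113  92  89  86  83  79  87  96  94  88  80  81
  78  74  70  87 106 136 151 138 157 135  83  76  98 144]
178 [163 162 163 162 162 162 162 162 162 162 162 162 164 166 157 127 105 105
  94  78 161 189 184 182 185 177 148 128 126 112 110 102  94  90  91 158
 185 184 182 186 195 155  88  83  81  86 109 116 114 113]
184 [161 161 161 160 159 161 159 160 161 162 160 160 162 144 108 109 107  83
 119 175 187 183 183 187 162 127 130 130 130 161 176 173 171 173 179 183
 182 182 186 177 125  76  83  82 100 116 115 112 114 112]
190 [159 161 161 160 159 161 162 163 162 162 163 150 120 106 100  78  66 149
 184 183 182 186 180 151 127 130 127 137 166 174 172 173 172 180 183 18
[... 815 characters left out ...]
82 188 153  82  77
  83  85 106 117 111 148 165 161 158 160 159 159 159 160]
220 [162 161 160 161 151 122 103 108 108 100 146 180 180 181 181 182 157 124
 128 128 133 159 173 172 171 169 175 180 181 179 183 185 143  71  81  82
  91 110 117 111 146 162 161 162 161 161 160 159 160 161]
226 [161 161 164 144 109 110 113 111 103 161 190 183 182 184 175 148 124 127
 126 140 164 171 170 170 165 173 181 180 179 183 171 119  75  80  83  97
 112 114 107 145 162 160 159 156 159 160 160 159 160 161]
232 [160 162 155 135 114  95  86  91  97 101  99 106 111 107  94  88  81  79
  80  77  83  84  92  96  86  79  94 103 137 130  89  81  84  89 109 116
 113 120 151 159 156 158 160 159 157 157 156 156 158 157]
```

```bash
python3 - <<'E'
from h import *
t=cv2.imread("pics/top0.png",0)
for r in range(172,218,3): print(r,t[r,178:204])
E
```

```text
172 [162 162 162 164 162 161 160 163 163 162 161 159 161 161 161 160 160 160
 162 163 162 161 163 163 162 161]
175 [166 164 162 163 161 160 161 163 163 163 162 163 156 114  96 109 125 123
 140 143 159 164 163 162 161 163]
178 [107 117 166 163 162 162 162 161 160 163 164 161 134  96 109 119 109  97
  87  60  99 154 166 163 162 164]
181 [108 121 168 164 161 161 161 162 163 162 166 158 100 107 117 112 100  89
  73  85 142 169 162 165 164 164]
184 [108 123 168 139 140 139 140 141 139 141 132  91 105 114 117 103  95  80
  68  89 134 151 148 113 116 115]
187 [110 130 148 141 142 142 142 143 139 116 113 106  63  66  95  99  89  76
  69  87 117 144 141 140 140 139]
190 [166 155 135 140 140 139 140 138 114 111 113 103  56  60  67  80  76  67
  79  93 116 146 142 141 140 139]
193 [158 136 139 138 139 141 139 126 111 113 114  57  59  61  71  75  66  73
  95  97 111 137 139 140 139 139]
196 [139 134 135 135 135 137 140 132 107 109  71  60  59  65  76  71  70  84
 101 100 100 100  99  96  94  93]
199 [136 136 137 136 137 138 139 135  80  63  61  64  58  72  77  67  77  96
 100  99  98  97  96  99  98  97]
202 [133 135 136 135 136 137 132 104 101 109 108 100  90  75  67  71  90  99
  99 102 100  97 100  97  99  95]
205 [138 138 137 137 138 136 121  95 109 108 105  92  86  75  65  77 101 108
  95  97  96  98  96  97  94 117]
208 [117 131 131 132 135 130  97 104 106 103  96  89  82  67  75  92 115 141
 140 142 134 108 111 112 103 112]
211 [117 116 110 107  95  90 101 109 108  99  89  82  72  66  76  80  90 105
 115 120 131 131 133 132 134 136]
214 [113 113 111 112 113 103  96  96  94  89  81  73  63  85 115 112 112 114
 116 118 116 108 106 100  92  93]
217 [113 115 114 112 113 111 111 110 131 172 169 169 166 165 164 164 144 109
 111 112 112 114 116 112 109 121]
```

```bash
cat > m2.py <<'E'
from h import *
np.set_printoptions(precision=4,suppress=True)
c=read_camera("top"); s=read_camera("scene")
g=cv2.cvtColor(c["image"],cv2.COLOR_RGB2GRAY).astype(float)
def cross(r,lo,hi,lev,sign):
    v=g[r]
    for i in range(lo,hi):
        a,b=v[i]-lev,v[i+1]-lev
        if a*b<=0 and (b-a)*sign>0: return i+a/(a-b)
    return None
def fit(P,z):
    W=np.array([onz(c,p,z)[:2] for p in P]); m=W.mean(0); d=np.linalg.svd(W-m)[2][0]; d*=np.sign(d[0]); return m,np.degrees(np.arctan2(d[1],d[0])),np.std((W-m)@[-d[1],d[0]])
L=[];R=[];A=[];V=[]
for r in range(182,227):
    sh=(r-184)*(-9.7/42)   # slope
    x=319+sh
    l=cross(r,int(x-4),int(x+3),140,1); 
    if l is None: continue
    a=cross(r,int(l+2),int(l+10),156,-1); v=cross(r,int(a+1),int(a+9),150,1); q=cross(r,int(v+6),int(v+16),133,-1)
    L.append((l,r));A.append((a,r));V.append((v,r));R.append((q,r))
res={}
for n,P,z in(("L",L,.036),("R",R,.036),("A",A,.036),("V",V,.022)):
    P=[p for p in P if p[0]]; f=fit(P,z);res[n]=f; print(n,len(P),f)
th=np.radians(np.mean([res[k][1] for k in "LRAV"])); d=np.array([np.cos(th),np.sin(th)]); nn=np.array([-d[1],d[0]])
print("yaw",np.degrees(th),"offsets n:",{k:res[k][0]@nn for k in res}, "mid LR",(res["L"][0]@nn+res["R"][0]@nn)/2)
np.save("jig.npy",[th,(res["L"][0]@nn+res["R"][0]@nn)/2])
# bar silhouettes
BL=[];BR=[]
for r in list(range(177,184))+list(range(202,208)):
    lo=186 if r<184 else 180
    b=cross(r,lo,lo+12,137 if r<184 else 120,-1); 
    BL.append((b,r))
print(BL)
E
python3 m2.py
```

```text
L 45 (array([ 0.5582, -0.0657]), np.float64(-10.25951648332131), np.float64(0.00024997256138976475))
R 45 (array([ 0.5619, -0.1286]), np.float64(-10.148647906117874), np.float64(0.00024341698323870374))
A 45 (array([ 0.5592, -0.0829]), np.float64(-10.290649636127958), np.float64(0.00024939090614716484))
V 45 (array([ 0.5632, -0.0975]), np.float64(-9.929554701800978), np.float64(0.00023436243583935774))
yaw -10.157092181842032 offsets n: {'L': np.float64(0.033741673951165244), 'R': np.float64(-0.027479856815599262), 'A': np.float64(0.01698553606073903), 'V': np.float64(0.00336459149476561)} mid LR 0.0031309085677829907
[(np.float64(190.24590163934425), 177), (np.float64(189.92592592592592), 178), (np.float64(189.8), 179), (np.float64(189.32142857142858), 180), (np.float64(189.39285714285714), 181), (np.float64(189.27118644067798), 182), (np.float64(188.0), 183), (np.float64(184.41379310344828), 202), (np.float64(184.39285714285714), 203), (np.float64(184.04166666666666), 204), (np.float64(184.07142857142858), 205), (np.float64(183.6818181818182), 206), (np.float64(183.40540540540542), 207)]
```

```bash
cat > m3.py <<'E'
from h import *
np.set_printoptions(precision=4,suppress=True)
c=read_camera("top"); s=read_camera("scene")
g=cv2.cvtColor(c["image"],cv2.COLOR_RGB2GRAY).astype(np.float32)
gs=cv2.cvtColor(s["image"],cv2.COLOR_RGB2GRAY).astype(np.float32)
def samp(im,cam,X): p=proj(cam,X).astype(np.float32); return cv2.remap(im,p[:,0].reshape(1,-1),p[:,1].reshape(1,-1),cv2.INTER_LINEAR)[0]
th,o=np.load("jig.npy"); d=np.array([np.cos(th),np.sin(th)]);n=np.array([-d[1],d[0]])
# profile along jig flats at z=.036, top and scene
t=np.arange(.43,.70,.004)
print("t",t)
for y in(.022,-.022):
    X=[[*(a*d+(o+y)*n),.036] for a in t]
    print("y",y); print("top",samp(g,c,X).astype(int)); print("sc",samp(gs,s,X).astype(int))
# bar: left edge line & direction rack yaw
ry=np.radians(-5.75); rd=np.array([np.cos(ry),np.sin(ry)]); rn=np.array([-rd[1],rd[0]]); rc=np.array([.5512,.2158])
for off in(-.004,.0,.004):
  X=[[*(rc+(.075+off)*rn+a*rd),.045] for a in np.arange(-.09,.091,.004)]
  print("bar",off,samp(g,c,X).astype(int))
for a in(-.05,-.045,.04,.045,.05):
  X=[[*(rc+(.075+b)*rn+a*rd),.039] for b in np.arange(-.03,.031,.002)]
  print("across",a,samp(g,c,X).astype(int))
# lug top
for a in(-.008,0,.008):
  X=[[*(rc+(.075+b)*rn+a*rd),.091] for b in np.arange(-.02,.021,.002)]
  print("lugacross",a,samp(g,c,X).astype(int))
X=[[*(rc+(.075)*rn+a*rd),.091] for a in np.arange(-.04,.041,.002)]
print("lugalong",samp(g,c,X).astype(int))
E
python3 m3.py
```

```text
t [0.43  0.434 0.438 0.442 0.446 0.45  0.454 0.458 0.462 0.466 0.47  0.474
 0.478 0.482 0.486 0.49  0.494 0.498 0.502 0.506 0.51  0.514 0.518 0.522
 0.526 0.53  0.534 0.538 0.542 0.546 0.55  0.554 0.558 0.562 0.566 0.57
 0.574 0.578 0.582 0.586 0.59  0.594 0.598 0.602 0.606 0.61  0.614 0.618
 0.622 0.626 0.63  0.634 0.638 0.642 0.646 0.65  0.654 0.658 0.662 0.666
 0.67  0.674 0.678 0.682 0.686 0.69  0.694 0.698]
y 0.022
top [157 158 159 158 157 160 159 159 158 158 161 134 100 111  87 120 179 181
 179 178 178 179 180 180 179 180 180 180 181 181 180 179 181 181 181 181
 181 181 182 182 182 181 182 183 183 183 183 185 183 183 182 183 183 183
 181 182 184 177 107  82  74 151 164 162 160 161 160 160]
sc [176 177 177 176 174 174 174 175 177 177 176 177 178 178 177 184 194 201
 205 206 204 204 206 205 205 205 206 206 204 206 207 205 206 207 207 209
 208 207 207 208 211 209 209 210 211 211 210 210 211 212 213 210 202 190
 179 178 179 178 176 177 168 143 115 101  99  95  86  72]
y -0.022
top [156 155 155 156 155 156 155 155 156 157 155 110 102 104  85 108 179 179
 179 179 179 179 179 179 180 
[... 1529 characters left out ...]
  76  85  94 102 110 114
 114 109 103 115 152 163 166 162 162 162 162 160 159]
across 0.05 [167 165 163 161 163 163 163 166 163 142 107  79  77  84  93 102 111 117
 115 108 105 114 141 160 162 161 160 160 160 161 161]
lugacross -0.008 [ 70  73  73  70  66  61  59  66  93 106 111 110 118 128 137 139 139 138
 138 138 136]
lugacross 0 [ 70  74  77  70  65  61  61  57  77 109 114 115 115 118 130 138 140 139
 139 139 138]
lugacross 0.008 [ 70  71  76  75  64  60  56  60  96 110 113 111 111 119 139 140 141 140
 140 141 141]
lugalong [107 107 104 101 104 104 105 106 108 104  92  72  67  90 103 109 111 112
 114 116 114 111 109 112 113 113 111 110 110 110 107 103  96 106 122 131
 130 122 117 127 131]
```

```bash
cat > m4.py <<'E'
from h import *
np.set_printoptions(precision=4,suppress=True)
c=read_camera("top"); s=read_camera("scene")
ry=np.radians(-5.75); rd=np.array([np.cos(ry),np.sin(ry)]); rn=np.array([-rd[1],rd[0]]); P=np.array([.5623,.2914])
pts=[[*(P+a*rd+b*rn),z] for a,b,z in((-.018,.0,.091),(.018,0,.091),(-.06,0,.039),(.06,0,.039),(.018,0,.051),(-.018,0,.051))]
th,o=np.load("jig.npy"); d=np.array([np.cos(th),np.sin(th)]);n=np.array([-d[1],d[0]]);V=.575*d+o*n; print("vee",V)
jp=[[*(V+a*d+b*n),z] for a,b,z in((-.085,.03,.036),(-.085,-.03,.036),(.07,0,.039),(.084,.036,.064),(.084,-.036,.064),(.07,0.01,.039),(.07,-0.01,.039),(.07,0,.049))]
for nm,cam,r1,r2 in(("top",c,(175,165,60,55,13),(298,150,55,95,6.3)),("scene",s,(340,170,40,45,13),(215,212,65,75,8))):
    im=cam["image"][:,:,::-1].copy()
    for r,pp,k in((r1,pts,"pin"),(r2,jp,"jig")):
        x0,y0,w,h,f=r; o_=cv2.resize(im[y0:y0+h,x0:x0+w],None,fx=f,fy=f,interpolation=cv2.INTER_CUBIC)
        for q in proj(cam,pp): cv2.circle(o_,(int((q[0]-x0+.5)*f),int((q[1]-y0+.5)*f)),3,(0,0,255),-1)
        cv2.imwrite(f"pics/o_{nm}_{k}.png",o_)
a=[cv2.imread(f"pics/o_{k}.png") for k in("top_jig","scene_pin","scene_jig")]
H=600; a=[cv2.copyMakeBorder(x,0,max(0,H-x.shape[0]),0,0,0)[:H] for x in a]
o_=np.hstack(a); o_=cv2.resize(o_,(800,int(600*800/o_.shape[1]))); cv2.imwrite("pics/o_all.png",o_)
E
python3 m4.py
```

```text
vee [ 0.5665 -0.0983]
```

View pics/o_all.png

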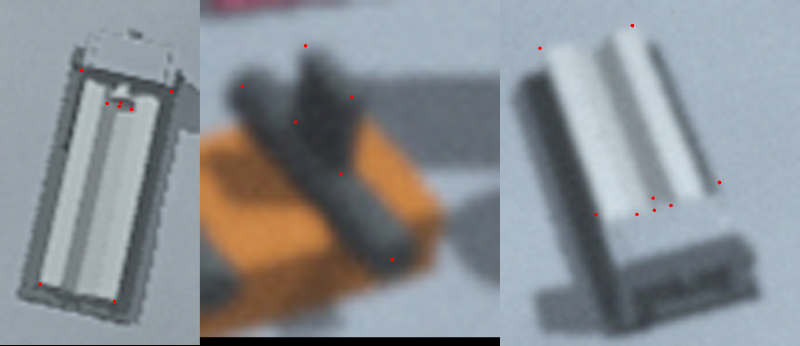

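View pics/o_top_pin.png

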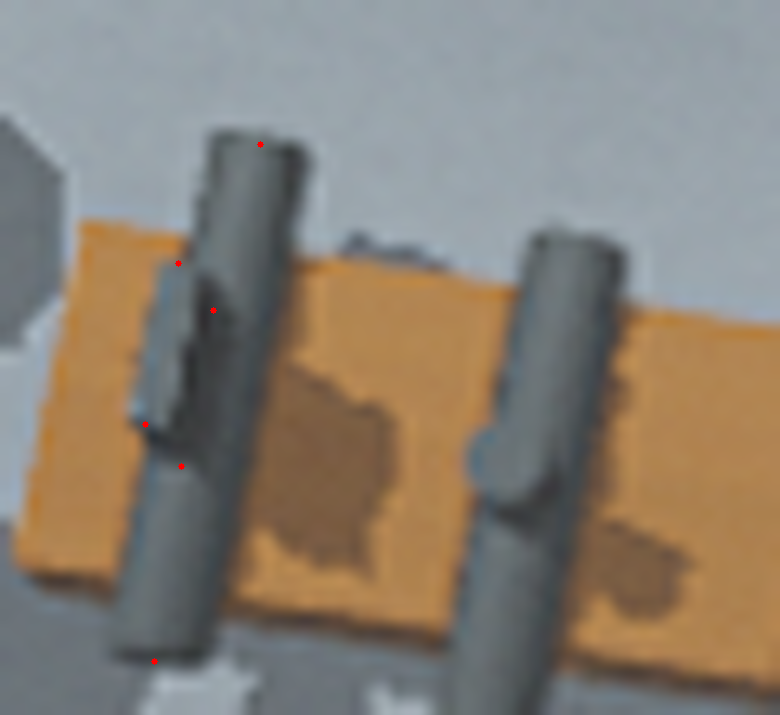

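Both views agree on the jig and pin, to about 1 px. The pin's centre is at (0.562,0.291) with its lug top at z≈0.091. The vee is at (0.5665,−0.098) and the stop face is at about x=+70 mm. Next I'll work out the shifts.

```bash
cat > go.py <<'E'
import sys; from h import *
from scipy.spatial.transform import Rotation as Ro
np.set_printoptions(precision=4,suppress=True)
def state():
    s=telemetry.observe(); R=Ro.from_rotvec(s["eef_rot"]).as_matrix()
    print("t",round(s["time"],2),"p",s["ee_pos"],"yaw",np.degrees(np.arctan2(R[1,0],R[0,0])),"tilt",R[:2,2],"F",s["wrist_force"],"w",s["gripper_width"]*.0878,"q",s["joint_positions"]); return s,R
def to(x,y,z,yaw):
    s,R=state(); d=R.T@(np.array([x,y,z])-s["ee_pos"]); cy=np.degrees(np.arctan2(R[1,0],R[0,0]))
    print("shift",d,"turn",-np.radians(yaw-cy))
if __name__=="__main__": 
    a=list(map(float,sys.argv[1:])); to(*a) if a else state()
E
python3 go.py .5623 .2914 .19 -5.75; python3 - <<'E'
from h import *
c=read_camera("top");print(onz(c,(118,178),.19),onz(c,(137,158),.11))
E
```

```text
t 0.5 p [ 0.2413 -0.5494  0.2226] yaw 23.709473735663373 tilt [-0.      0.0001] F [-0.2418  0.2645  0.619 ] w 0.08747290708843138 q [-1.2137  0.0911  1.2307 -0.      1.8198 -0.0567]
shift [ 0.632  -0.6407  0.0326] turn 0.5141648125921195
[0.56261542 0.45279113 0.19      ] [0.64432787 0.4374637  0.11      ]
```

```bash
python3 -m handwheel '[0.632,-0.641,0,0.514,0.04, 0.632,-0.641,0,0.514,0.04, 0.632,-0.641,0,0.514,0.04, 0.632,-0.641,0,0.514,0.04, 0.632,-0.641,0,0.514,0.04, 0.632,-0.641,0,0.514,0.04, 0.632,-0.641,0,0.514,0.04, 0.632,-0.641,0,0.514,0.04, 0.632,-0.641,0,0.514,0.04, 0.632,-0.641,0,0.514,0.04, 0.632,-0.641,0,0.514,0.04, 0.632,-0.641,0,0.514,0.04, 0.632,-0.641,0,0.514,0.04, 0.632,-0.641,0,0.514,0.04, 0.632,-0.641,0,0.514,0.04, 0.632,-0.641,0,0.514,0.04, 0.632,-0.641,0,0.514,0.04, 0.632,-0.641,0,0.514,0.04, 0.632,-0.641,0,0.514,0.04, 0.632,-0.641,0,0.514,0.04]' 25; python3 go.py .5623 .2914 .15 -5.75
```

```text
time: 2.22
ee_pos: [0.538, 0.2298, 0.2228]
eef_rot: [-3.138, 0.157, -0.001]
wrist_force: [0.9, -0.6, 0.7]
gripper_width: 0.458
t 2.22 p [0.538  0.2298 0.2228] yaw -5.720538072666494 tilt [0.0006 0.0001] F [ 0.8737 -0.6225  0.7381] w 0.04017596416944308 q [ 0.3456  0.0501  1.2734 -0.0001  1.8175  2.0162]
shift [ 0.018  -0.0637  0.0728] turn 0.0005142076359529999
```

```bash
python3 -m handwheel '[0.018,-0.064,0,0,0.04, 0.018,-0.064,0,0,0.04, 0.018,-0.064,0.04,0,0.04, 0.018,-0.064,0.073,0,0.04, 0.018,-0.064,0.073,0,0.04, 0.018,-0.064,0.073,0,0.04]'; python3 go.py .5623 .2914 .055 -5.75; python3 - <<'E'
from h import *
t=read_camera("top")["image"][:,:,::-1]; s=read_camera("scene")["image"][:,:,::-1]
cv2.imwrite("pics/a.png",np.hstack([cv2.resize(t[130:250,140:260],(400,400)),cv2.resize(s[110:230,290:410],(400,400))]))
E
```

```text
time: 2.72
ee_pos: [0.5607, 0.2889, 0.1472]
eef_rot: [3.135, -0.157, -0.008]
wrist_force: [0.2, -0.8, 0.7]
gripper_width: 0.458
t 2.72 p [0.5607 0.2889 0.1472] yaw -5.732570684214711 tilt [-0.0052 -0.0023] F [ 0.2322 -0.8334  0.6748] w 0.04019321809997782 q [0.4219 0.1772 1.2701 0.     1.6999 2.0927]
shift [ 0.0018 -0.0029  0.0922] turn 0.00030419894682312093
```

View pics/a.png

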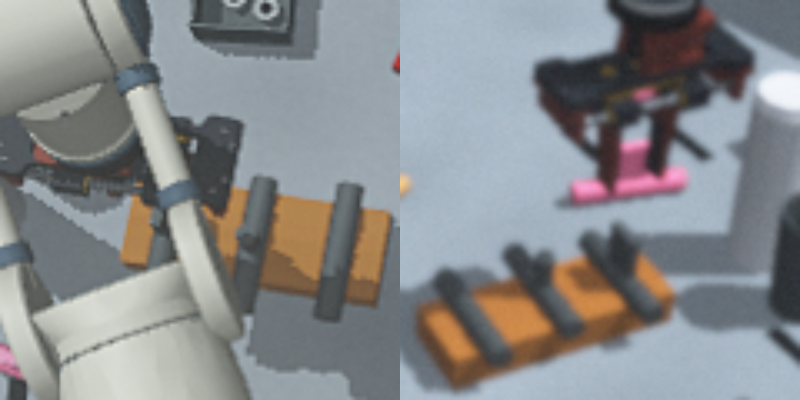

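The gripper is above the lug and clear of the spray can; the pink pin visible behind it is only a look-alike in the background. I'll re-read the pose and go down.

```bash
python3 go.py .5623 .2914 .055 -5.75
```

```text
t 2.82 p [0.5628 0.2895 0.1524] yaw -5.766063018381599 tilt [0.0029 0.0013] F [ 0.464  -1.2015  1.3038] w 0.03999925231477061 q [0.4213 0.1739 1.2647 0.     1.6998 2.0927]
shift [-0.001  -0.0017  0.0974] turn -0.0002803525585672786
```

```bash
python3 -m handwheel '[0,-0.0015,0.02,0,0.04, 0,-0.0015,0.04,0,0.04, 0,-0.0015,0.055,0,0.04, 0,-0.0015,0.07,0,0.04, 0,-0.0015,0.08,0,0.04, 0,-0.0015,0.09,0,0.04, 0,-0.0015,0.095,0,0.04, 0,-0.0015,0.095,0,0.04, 0,-0.0015,0.095,0,0.04]'; python3 go.py .5623 .2914 .055 -5.75
```

```text
time: 3.57
ee_pos: [0.5626, 0.2911, 0.0556]
eef_rot: [-3.137, 0.157, -0.002]
wrist_force: [0.2, 0.4, -0.5]
gripper_width: 0.454
t 3.57 p [0.5626 0.2911 0.0556] yaw -5.747105396000748 tilt [0.001  0.0005] F [ 0.2015  0.414  -0.4939] w 0.03989829803342866 q [0.4237 0.2093 1.3971 0.     1.5341 2.0948]
shift [-0.0003 -0.0003  0.0006] turn 5.052037032834112e-05
```

```bash
python3 - <<'E'
from h import *
s=read_camera("scene")["image"][:,:,::-1]; t=read_camera("top")["image"][:,:,::-1]
cv2.imwrite("pics/b.png",np.hstack([cv2.resize(t[150:230,160:240],(400,400)),cv2.resize(s[130:210,320:400],(400,400))]))
E
```

```text
(no output)
```

View pics/b.png

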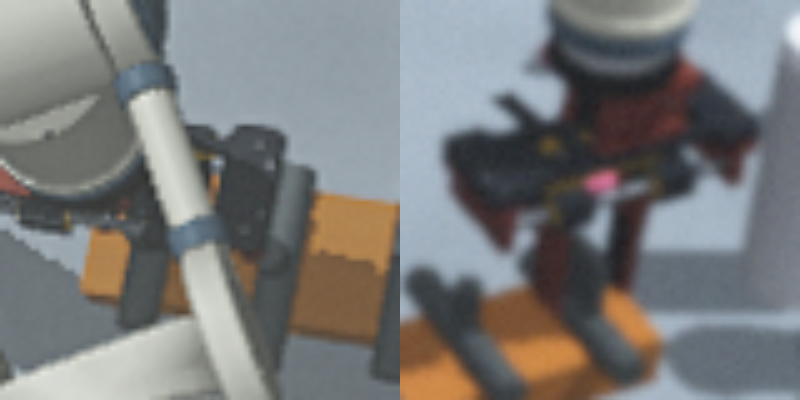

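The lug stands between the two fingers (scene panel, about (580,270)). I'll close on it and check the width.

```bash
python3 -m handwheel '[0,0,0,0,0.02, 0,0,0,0,0.012, 0,0,0,0,0.004, 0,0,0,0,0, 0,0,0,0,0, 0,0,0,0,0, 0,0,0,0,0, 0,0,0,0,0]' 30; python3 go.py
```

```text
time: 4.33
ee_pos: [0.5623, 0.292, 0.0548]
eef_rot: [-3.136, 0.156, -0.001]
wrist_force: [2.6, 5.1, -0.6]
gripper_width: 0.11
t 4.33 p [0.5623 0.292  0.0548] yaw -5.7084956949414405 tilt [0.0006 0.0019] F [ 2.6257  5.1153 -0.617 ] w 0.009687148351914502 q [0.4245 0.2099 1.3978 0.0015 1.5325 2.0949]
```

It has gripped at a 9.7 mm opening, which matches the 10 mm lug. Now I'll lift.

```bash
python3 -m handwheel '[0,0,-0.01,0,0, 0,0,-0.025,0,0, 0,0,-0.045,0,0, 0,0,-0.07,0,0, 0,0,-0.09,0,0, 0,0,-0.105,0,0, 0,0,-0.11,0,0, 0,0,-0.11,0,0, 0,0,-0.11,0,0]'; python3 go.py .5498 -.0953 .165 -10.2; python3 - <<'E'
from h import *
s=read_camera("scene")["image"][:,:,::-1]; t=read_camera("top")["image"][:,:,::-1]
cv2.imwrite("pics/c.png",np.hstack([cv2.resize(t[130:250,140:260],(400,400)),cv2.resize(s[110:230,290:410],(400,400))]))
E
```

```text
time: 5.08
ee_pos: [0.5618, 0.2904, 0.1631]
eef_rot: [3.136, -0.158, -0.003]
wrist_force: [-0.7, -0.3, -5.7]
gripper_width: 0.111
t 5.08 p [0.5618 0.2904 0.1631] yaw -5.759032405323761 tilt [-0.0022 -0.0015] F [-0.6602 -0.2522 -5.7492] w 0.009761770764564767 q [ 0.4236  0.1771  1.2423 -0.0005  1.7248  2.0948]
shift [ 0.0268  0.3849 -0.0013] turn 0.07750950650147337
```

View pics/c.png

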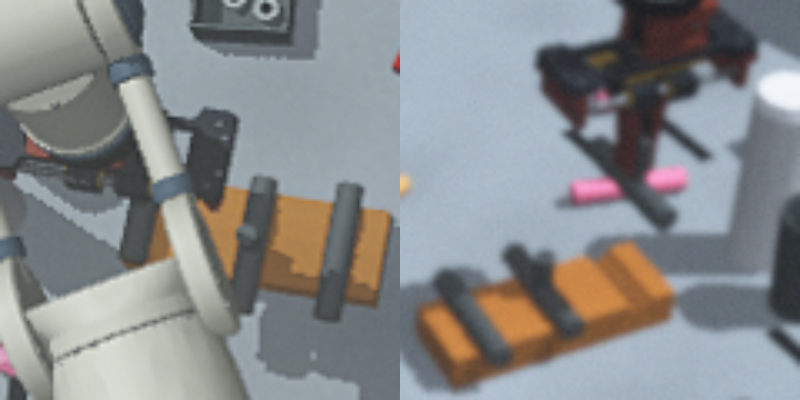

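The pin is up in the gripper, and the other two bars are still in their notches. Now to carry it over the V, with its centre 25 mm ahead of mid-V.

```bash
python3 go.py .5419 -.0939 .165 -10.2|tail -1; python3 -m handwheel '[0.019,0.385,0,0.0777,0, 0.019,0.385,0,0.0777,0, 0.019,0.385,0,0.0777,0, 0.019,0.385,0,0.0777,0, 0.019,0.385,0,0.0777,0, 0.019,0.385,0,0.0777,0, 0.019,0.385,0,0.0777,0, 0.019,0.385,0,0.0777,0, 0.019,0.385,0,0.0777,0, 0.019,0.385,0,0.0777,0, 0.019,0.385,0,0.0777,0, 0.019,0.385,0,0.0777,0, 0.019,0.385,0,0.0777,0, 0.019,0.385,0,0.0777,0]' ; python3 go.py .5419 -.0939 .1 -10.2;  python3 - <<'E'
from h import *
s=read_camera("scene")["image"][:,:,::-1]; t=read_camera("top")["image"][:,:,::-1]
cv2.imwrite("pics/d.png",np.hstack([cv2.resize(t[140:260,270:390],(400,400)),cv2.resize(s[150:290,190:330],(400,400))]))
E
python3 go.py .5419 -.0939 .1 -10.2
```

```text
shift [ 0.0191  0.3843 -0.0021] turn 0.07763311656195435
time: 6.35
ee_pos: [0.5425, -0.0926, 0.1641]
eef_rot: [-3.129, 0.276, 0.001]
wrist_force: [-0.2, -0.2, -5.4]
gripper_width: 0.11
t 6.35 p [ 0.5425 -0.0926  0.1641] yaw -10.087340422127033 tilt [-0.0009  0.0006] F [-0.2274 -0.1678 -5.3558] w 0.009639385711304311 q [-0.2311 -0.0455  1.4726  0.0004  1.7154  1.5158]
shift [-0.0003  0.0014  0.0641] turn 0.00196628056779021
t 6.45 p [ 0.5427 -0.0927  0.1644] yaw -10.079039282061814 tilt [-0.0004  0.0003] F [ 0.0034 -0.3475 -6.9243] w 0.009806725440598782 q [-0.2311 -0.0456  1.4722  0.0002  1.7154  1.5156]
shift [-0.0005  0.0013  0.0644] turn 0.0021111627935975043
```

View pics/d.png

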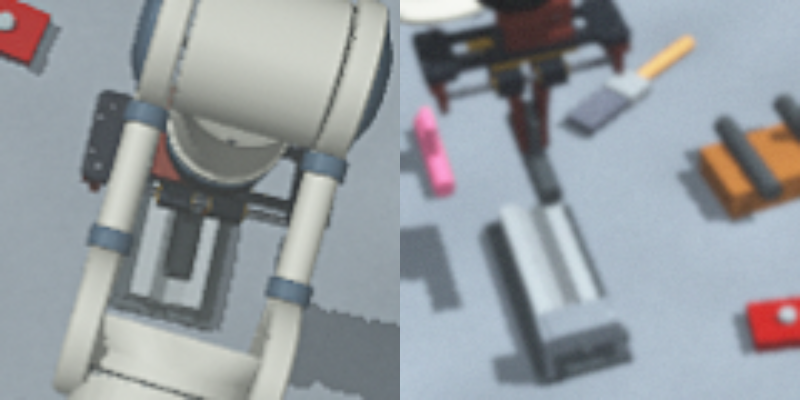

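```bash
python3 -m handwheel '[0,0.001,0.02,0.002,0, 0,0.001,0.045,0.002,0, 0,0.001,0.065,0.002,0, 0,0.001,0.08,0.002,0, 0,0.001,0.09,0.002,0, 0,0.001,0.096,0.002,0, 0,0.001,0.101,0.002,0, 0,0.001,0.104,0.002,0, 0,0.001,0.104,0.002,0, 0,0.001,0.104,0.002,0]' ; python3 go.py .5419 -.0939 .055 -10.2;  python3 - <<'E'
from h import *
s=read_camera("scene")["image"][:,:,::-1]; t=read_camera("top")["image"][:,:,::-1]
cv2.imwrite("pics/e.png",np.hstack([cv2.resize(t[160:240,290:370],(400,400)),cv2.resize(s[200:300,200:300],(400,400))]))
E
python3 go.py .5419 -.0939 .055 -10.2
```

```text
time: 7.28
ee_pos: [0.5429, -0.0951, 0.0615]
eef_rot: [3.129, -0.282, 0.002]
wrist_force: [0.1, 0.1, -5.8]
gripper_width: 0.11
t 7.28 p [ 0.5429 -0.0951  0.0615] yaw -10.305354141084997 tilt [ 0.0012 -0.0003] F [ 0.0623  0.0924 -5.7857] w 0.009672031960334409 q [-0.2351 -0.0123  1.6227  0.      1.5299  1.5156]
shift [-0.0012 -0.001   0.0065] turn -0.0018387766425438476
t 7.38 p [ 0.543  -0.0951  0.0617] yaw -10.310120648516515 tilt [ 0.0017 -0.0004] F [-0.423  -0.4789 -6.9577] w 0.010039263550136214 q [-0.2352 -0.0125  1.6226  0.      1.5299  1.5155]
shift [-0.0013 -0.001   0.0067] turn -0.0019219678910446026
```

View pics/e.png

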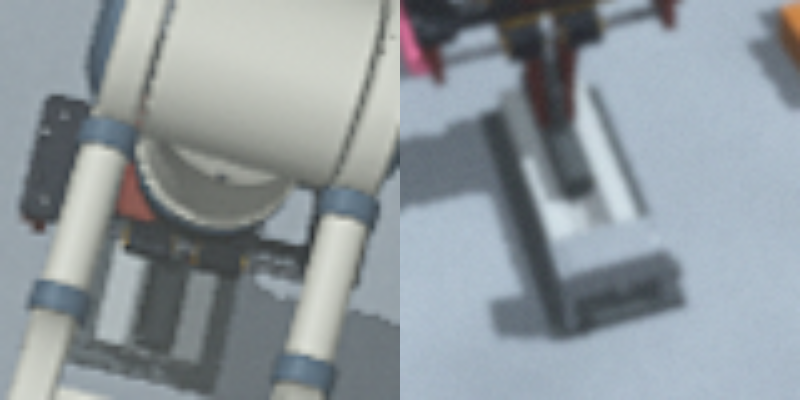

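The bar hangs centred over the V (top panel, column 162 between the flats). I'll lower the last few millimetres and watch the force.

```bash
python3 -m handwheel '[0,-0.001,0.003,0,0, 0,-0.001,0.005,0,0, 0,-0.001,0.005,0,0, 0,-0.001,0.005,0,0]' ; python3 go.py; python3 -m handwheel '[0,0,0.001,0,0, 0,0,0.0015,0,0, 0,0,0.0015,0,0, 0,0,0.0015,0,0]'; python3 go.py
```

```text
time: 7.72
ee_pos: [0.5427, -0.0939, 0.0556]
eef_rot: [-3.129, 0.282, -0.0]
wrist_force: [1.5, -0.3, -6.5]
gripper_width: 0.11
t 7.72 p [ 0.5427 -0.0939  0.0556] yaw -10.301678009090667 tilt [0.0001 0.0003] F [ 1.4988 -0.2696 -6.5367] w 0.00969353146263308 q [-0.2333 -0.0088  1.6299  0.0003  1.5205  1.5173]
time: 8.05
ee_pos: [0.543, -0.0936, 0.0551]
eef_rot: [-3.128, 0.282, -0.002]
wrist_force: [-1.2, 3.6, 2.0]
gripper_width: 0.115
t 8.05 p [ 0.543  -0.0936  0.0551] yaw -10.289023617950281 tilt [0.0013 0.0006] F [-1.2037  3.6113  1.9601] w 0.010068807662207292 q [-0.233  -0.0087  1.6307  0.0009  1.5185  1.5173]
```

The pin has seated at z=0.0551. I'll release so it settles freely, then re-grip without preload.

```bash
python3 -m handwheel '[0,0,0,0,0.012, 0,0,0,0,0.02, 0,0,0,0,0.03, 0,0,0,0,0.03, 0,0,-0.001,0,0.03, 0,0,-0.001,0,0.03]' ; python3 go.py; python3 - <<'E'
from h import *
s=read_camera("scene")["image"][:,:,::-1]; t=read_camera("top")["image"][:,:,::-1]
cv2.imwrite("pics/f.png",np.hstack([cv2.resize(t[160:240,290:370],(400,400)),cv2.resize(s[200:300,200:300],(400,400))]))
E
python3 -m handwheel '[0,0,0,0,0.02, 0,0,0,0,0.012, 0,0,0,0,0.004, 0,0,0,0,0, 0,0,0,0,0, 0,0,0,0,0, 0,0,0,0,0]' 30; python3 go.py
```

```text
time: 8.55
ee_pos: [0.5427, -0.0943, 0.0554]
eef_rot: [3.129, -0.283, 0.001]
wrist_force: [0.9, 0.0, -0.4]
gripper_width: 0.344
t 8.55 p [ 0.5427 -0.0943  0.0554] yaw -10.323242119321709 tilt [ 0.0003 -0.0004] F [ 0.8583  0.0384 -0.3959] w 0.030234021966440417 q [-0.2336 -0.0086  1.6301 -0.0003  1.5197  1.5174]
time: 9.23
ee_pos: [0.5427, -0.0931, 0.055]
eef_rot: [-3.127, 0.281, 0.0]
wrist_force: [1.4, 4.7, -1.0]
gripper_width: 0.116
t 9.23 p [ 0.5427 -0.0931  0.055 ] yaw -10.271357048846573 tilt [0.0001 0.0015] F [ 1.4168  4.6569 -1.0038] w 0.010161995718996475 q [-0.2327 -0.0085  1.6306  0.0015  1.5197  1.5173]
```

View pics/f.png

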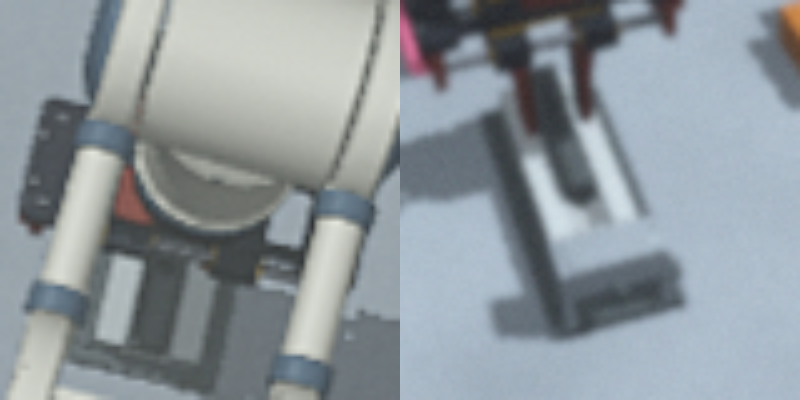

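The pin lies in the V, lug up, and is gripped again. I'll advance to just short of the expected contact and take the sliding friction as a baseline.

```bash
cat > f.py <<'E'
from go import *
th,o=np.load("jig.npy"); d=np.array([np.cos(th),np.sin(th)]);V=np.array([.5665,-.0983])
s=telemetry.observe(); print("t",round(s["time"],2),"x_along %.4f"%((s["ee_pos"][:2]-V)@d),"lat %.4f"%((s["ee_pos"][:2]-V)@[-d[1],d[0]]),"z %.4f"%s["ee_pos"][2],"Falong %.2f"%(s["wrist_force"][:2]@d),"F",s["wrist_force"],"w",s["gripper_width"]*.0878)
E
python3 f.py
python3 -m handwheel '[0.004,-0.0008,0,0,0, 0.008,-0.0008,0,0,0, 0.012,-0.0008,0,0,0, 0.016,-0.0008,0,0,0]' ; python3 f.py;python3 -m handwheel '[0.003,0,0,0,0, 0.006,0,0,0,0, 0.008,0,0,0,0,0.009,0,0,0,0]' ; python3 f.py
```

```text
t 9.23 x_along -0.0243 lat 0.0009 z 0.0550 Falong 0.57 F [ 1.4168  4.6569 -1.0038] w 0.010161995718996475
time: 9.57
ee_pos: [0.5568, -0.0956, 0.055]
eef_rot: [-3.128, 0.282, 0.007]
wrist_force: [-7.4, 4.2, 4.0]
gripper_width: 0.115
t 9.57 x_along -0.0100 lat 0.0010 z 0.0550 Falong -8.07 F [-7.4487  4.1906  4.0268] w 0.010072737493749373
time: 9.9
ee_pos: [0.5658, -0.0972, 0.0551]
eef_rot: [-3.128, 0.282, 0.007]
wrist_force: [-7.7, 4.8, 5.0]
gripper_width: 0.114
t 9.9 x_along -0.0009 lat 0.0009 z 0.0551 Falong -8.43 F [-7.7019  4.8265  5.0266] w 0.010039448705216529
```

```bash
python3 -m handwheel '[0.002,0,0,0,0, 0.004,0,0,0,0,0.004,0,0,0,0]' >/dev/null; python3 f.py;python3 -m handwheel '[0.001,0,0,0,0, 0.002,0,0,0,0,0.002,0,0,0,0]'>/dev/null ; python3 f.py; python3 -m handwheel '[0.001,0,0,0,0, 0.002,0,0,0,0,0.002,0,0,0,0]'>/dev/null ; python3 f.py
```

```text
t 10.15 x_along 0.0033 lat 0.0009 z 0.0551 Falong -5.88 F [-5.3785  3.3166  3.3057] w 0.010124715909816912
t 10.4 x_along 0.0050 lat 0.0009 z 0.0551 Falong -7.95 F [-7.2762  4.4742  4.118 ] w 0.00972551822879826
t 10.65 x_along 0.0070 lat 0.0009 z 0.0551 Falong -7.20 F [-6.6172  3.8717  3.4118] w 0.009518350831545648
```

```bash
python3 -m handwheel '[0.001,0,0,0,0, 0.002,0,0,0,0]' >/dev/null; python3 f.py;python3 -m handwheel '[0.001,0,0,0,0, 0.001,0,0,0,0]'>/dev/null ; python3 f.py; python3 -m handwheel '[0.001,0,0,0,0,0.001,0,0,0,0]'>/dev/null ; python3 f.py; python3 -m handwheel '[0.001,0,0,0,0,0.001,0,0,0,0]'>/dev/null ; python3 f.py
```

```text
t 10.82 x_along 0.0089 lat 0.0009 z 0.0551 Falong -8.76 F [-8.1358  4.2711  4.2745] w 0.009963986429894147
t 10.98 x_along 0.0101 lat 0.0009 z 0.0551 Falong -6.73 F [-5.9245  5.088   2.8991] w 0.00948351979138451
t 11.15 x_along 0.0110 lat 0.0009 z 0.0551 Falong -7.99 F [-7.3623  4.1975  2.8637] w 0.009978592188086641
t 11.32 x_along 0.0120 lat 0.0010 z 0.0551 Falong -6.33 F [-5.6784  4.2073  3.4959] w 0.010011933681277153
```

```bash
python3 -m handwheel '[0.001,0,0,0,0,0.001,0,0,0,0]' >/dev/null; python3 f.py;python3 -m handwheel '[0.001,0,0,0,0, 0.001,0,0,0,0]'>/dev/null ; python3 f.py; python3 -m handwheel '[0.001,0,0,0,0,0.001,0,0,0,0]'>/dev/null ; python3 f.py; python3 - <<'E'
from h import *
s=read_camera("scene")["image"][:,:,::-1]; t=read_camera("top")["image"][:,:,::-1]
cv2.imwrite("pics/g.png",np.hstack([cv2.resize(t[150:230,290:370],(400,400)),cv2.resize(s[220:290,210:280],(400,400),interpolation=cv2.INTER_CUBIC)]))
E
python3 f.py
```

```text
t 11.48 x_along 0.0130 lat 0.0009 z 0.0551 Falong -7.48 F [-6.7597  4.6854  4.137 ] w 0.00969312879299219
t 11.65 x_along 0.0140 lat 0.0009 z 0.0551 Falong -7.50 F [-6.8825  4.1094  2.8231] w 0.010045746763420058
t 11.82 x_along 0.0149 lat 0.0009 z 0.0551 Falong -8.86 F [-8.2643  4.0917  4.6711] w 0.009753225762274078
t 11.92 x_along 0.0149 lat 0.0009 z 0.0551 Falong -8.16 F [-7.4302  4.7708  3.6208] w 0.010182884294744177
```

View pics/g.png

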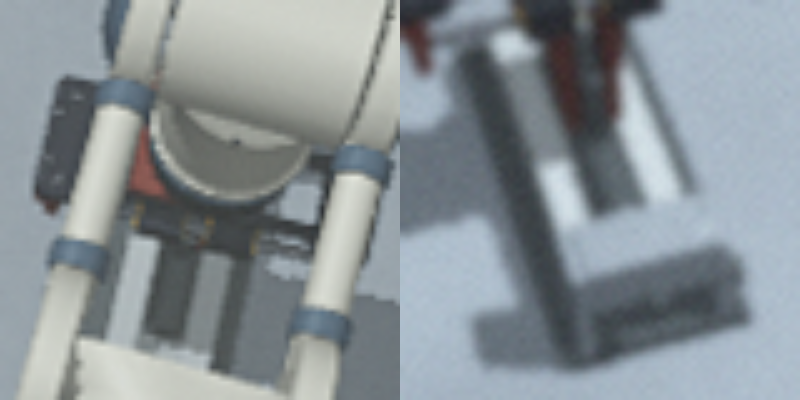

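The force is still near its baseline, so contact is only just starting, if at all. I'll keep going in 1 mm steps.

```bash
python3 -m handwheel '[0.001,0,0,0,0,0.001,0,0,0,0]' >/dev/null; python3 f.py;python3 -m handwheel '[0,0,0,0,0]'>/dev/null ; python3 f.py; python3 -m handwheel '[0.001,0,0,0,0,0.001,0,0,0,0]'>/dev/null ; python3 f.py; python3 -m handwheel '[0,0,0,0,0]'>/dev/null ; python3 f.py;
```

```text
t 12.08 x_along 0.0157 lat 0.0009 z 0.0551 Falong -9.36 F [-8.5315  5.4337  5.4354] w 0.009843358152073094
t 12.17 x_along 0.0157 lat 0.0009 z 0.0551 Falong -8.67 F [-7.9382  4.8324  5.2572] w 0.009933008543803138
t 12.33 x_along 0.0165 lat 0.0009 z 0.0551 Falong -9.74 F [-8.8999  5.5544  5.2452] w 0.01009315901617589
t 12.42 x_along 0.0165 lat 0.0009 z 0.0551 Falong -9.73 F [-9.0866  4.4769  5.6706] w 0.01005769760252446
```

Contact came at x≈+14.3 mm: the force now rises about 1 N per mm and the arm yields slightly. I'll press about 2.5 mm more.

```bash
python3 -m handwheel '[0.001,0,0,0,0,0.0015,0,0,0,0,0.0015,0,0,0,0]' >/dev/null; python3 f.py;python3 -m handwheel '[0.001,0,0,0,0,0.0015,0,0,0,0,0.0015,0,0,0,0]' >/dev/null; python3 f.py; python3 -m handwheel '[0,0,0,0,0]'>/dev/null ; python3 f.py;
```

```text
t 12.67 x_along 0.0177 lat 0.0009 z 0.0552 Falong -11.48 F [-10.714    5.2905   6.3315] w 0.009753649489214521
t 12.92 x_along 0.0189 lat 0.0009 z 0.0552 Falong -12.16 F [-11.5127   4.7132   6.3773] w 0.009640376761948568
t 13.0 x_along 0.0189 lat 0.0009 z 0.0552 Falong -13.53 F [-12.7923   5.321    7.3709] w 0.009733784208361322
```

```bash
python3 -m handwheel '[0,-0.001,0,0,0,0,-0.001,0,0,0]' >/dev/null; python3 f.py; python3 -m handwheel '[0,0,0,0,0.012, 0,0,0,0,0.014, 0,0,0,0,0.02,0,0,0,0,0.03,0,0,0,0,0.03,0,0,0,0,0.03]' >/dev/null; python3 f.py; python3 - <<'E'
from h import *
s=read_camera("scene")["image"][:,:,::-1]; t=read_camera("top")["image"][:,:,::-1]
cv2.imwrite("pics/i.png",np.hstack([cv2.resize(t[150:230,290:370],(400,400)),cv2.resize(s[220:290,210:280],(400,400),interpolation=cv2.INTER_CUBIC)]))
E
```

```text
t 13.17 x_along 0.0189 lat 0.0011 z 0.0552 Falong -12.86 F [-12.5136   3.0952   5.559 ] w 0.009867654578572577
t 13.67 x_along 0.0218 lat 0.0015 z 0.0551 Falong 0.73 F [0.7447 0.0398 0.4147] w 0.029763085632782217
```

View pics/i.png

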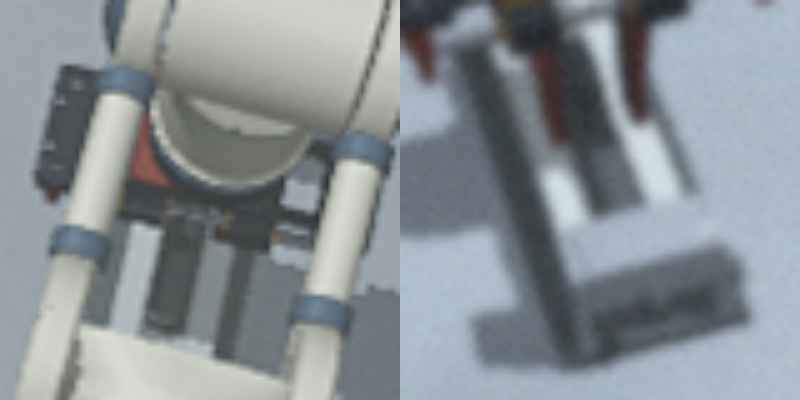

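The gripper is open on both sides of the lug and the arm has relaxed forward 2.9 mm. I'll lift straight up, move aside and measure.

```bash
python3 -m handwheel '[0,0,-0.01,0,0.03,0,0,-0.03,0,0.03,0,0,-0.06,0,0.03,0,0,-0.09,0,0.03,0,0,-0.12,0,0.03,0,0,-0.15,0,0.03,0,0,-0.15,0,0.03,0,0.04,-0.15,0,0.03,0,0.08,-0.15,0,0.03,0,0.12,-0.15,0,0.03,0,0.16,-0.15,0,0.03,0,0.2,-0.15,0,0.03,0,0.24,-0.15,0,0.03,0,0.28,-0.15,0,0.03,0,0.28,-0.15,0,0.03,0,0.28,-0.15,0,0.03]'; python3 - <<'E'
from h import *
np.set_printoptions(precision=4,suppress=True)
c=read_camera("top");s=read_camera("scene")
t=c["image"][:,:,::-1]; S=s["image"][:,:,::-1]
cv2.imwrite("pics/top9.png",t);cv2.imwrite("pics/scene9.png",S)
cv2.imwrite("pics/j.png",np.hstack([cv2.resize(t[150:250,290:360],(420,600),interpolation=cv2.INTER_CUBIC),cv2.resize(S[205:290,215:270],(380,587),interpolation=cv2.INTER_CUBIC)[:600] if 0 else cv2.resize(S[205:290,215:270],(380,600),interpolation=cv2.INTER_CUBIC)]))
g=cv2.cvtColor(t,cv2.COLOR_BGR2GRAY).astype(np.float32)
def samp(X): p=proj(c,X).astype(np.float32); return cv2.remap(g,p[:,0].reshape(1,-1),p[:,1].reshape(1,-1),cv2.INTER_LINEAR)[0]
th,o=np.load("jig.npy"); d=np.array([np.cos(th),np.sin(th)]);n=np.array([-d[1],d[0]]);V=np.array([.5665,-.0983])
for y in(-.004,0,.004):
  print("bar",y,samp([[*(V+a*d+y*n),.045] for a in np.arange(-.08,.091,.003)]).astype(int))
for y in(-.002,0.,.002): print("lug",y,samp([[*(V+a*d+y*n),.091] for a in np.arange(-.03,.061,.003)]).astype(int))
for a in(.01,.018,.026): print("across",a,samp([[*(V+a*d+y*n),.091] for y in np.arange(-.02,.021,.002)]).astype(int))
E
```

```text
time: 15.1
ee_pos: [0.5371, -0.3779, 0.2046]
eef_rot: [-3.128, 0.288, 0.001]
wrist_force: [-0.6, -0.3, 0.7]
gripper_width: 0.342
bar -0.004 [167 167 166 166 166 165 166 166 166 168 153 119  81  62  86  94  93  93
  92  93  92  92  94  96  94  92  93  82  70  66  64  96 110 108 105 106
 112 110 104 108 111 110 106 101  97  97  98  99 100 100 101 101  98 115
 147 136 102]
bar 0 [156 153 154 156 155 154 157 155 155 154 152 121  83  71  94 103 104 104
 103 103 103 104 104 103 104 104 106  98  74  62  63  73  98 108 113 106
 103 107 116 105 100 104 106 106 108 109 109 108 110 109 108 108 104 114
 166 158 112]
bar 0.004 [124 126 128 125 121 124 127 128 127 125 127 123  93  77  98 111 112 112
 112 111 111 112 113 111 110 111 112 107  91  82  82  87  92  94  98  95
  92  95 101  97  93  96  99 108 109 107 109 107 110 110 107 105 105 119
 195 139  90]
lug -0.002 [ 91  91  93  94  92  92  87  75  69  65  82 109 108 104 106 111 109 104
 107 112 110 105 100  96  96  97  98  99  98 101  99]
lug 0.0 [ 97  98  98  98  98  99  96  79  66  63  72  98 109 109 105 109 110 110
 106 106 109 108 104 104 105 104 104 105 104 106 104]
lug 0.002 [103 103 103 103 104 104 105  84  65  62  66  92 106 114 107 103 106 117
 106 101 105 107 105 107 109 109 108 109 108 108 108]
across 0.01 [128 130 130 129 126 106  87  77  94 104 108 112 106  98  94  94  98 113
 154 173 181]
across 0.018 [178 174 170 157 135 102  76  81  98 109 110 106  98  94  95 100  92 117
 151 176 180]
across 0.026 [181 181 177 169 144 112  81  91 104 111 106 102  97  92  96  94  94 117
 153 177 182]
```

View pics/j.png

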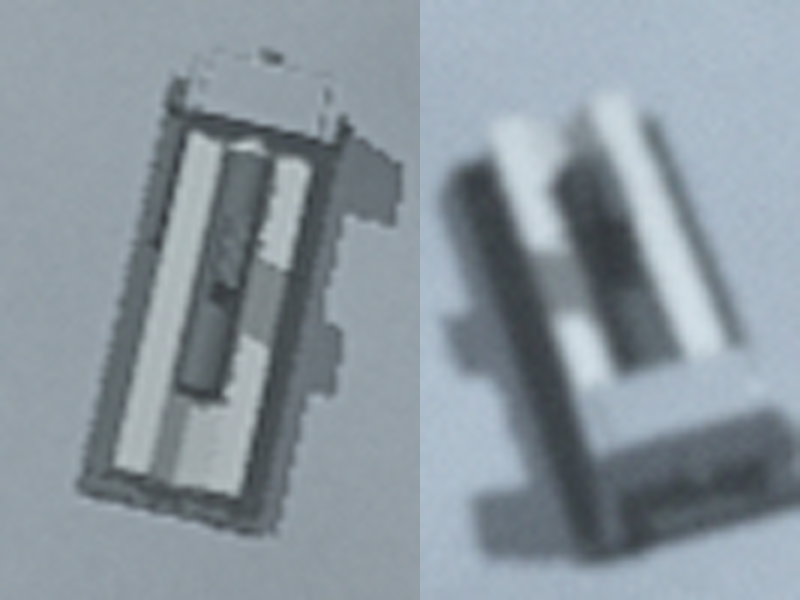

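View pics/top9.png

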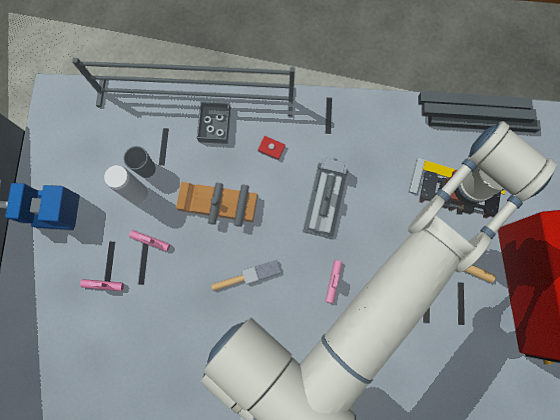

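The pin lies in the V, lug up, with its far end against the stop. The other two bars are still in the rack. I'll measure the remaining squeeze by comparing against the image taken just at contact (picture g).

```bash
python3 - <<'E'
from h import *
np.set_printoptions(precision=2,suppress=True,linewidth=150)
g=cv2.imread("pics/g.png",0)[:,:400].astype(np.float32); i=cv2.imread("pics/i.png",0)[:,:400].astype(np.float32)
n=cv2.resize(cv2.imread("pics/top9.png",0)[150:230,290:370],(400,400)).astype(np.float32)
# line along bar near end in crop px ; slope -0.231 col per row
res={}
for nm,im in(("g",g),("i",i),("n",n)):
    prof=[]
    for r in range(270,372,3):
        v=[im[r,int(168-0.231*(r-320)+k)] for k in range(-8,9)]; prof.append(np.mean(v))
    print(nm,np.array(prof).astype(int))
# scene: lug/near end patch shift between now crops
gs=cv2.imread("pics/i.png",0)[:,400:]; 
E
```

```text
g [ 84  83  84  84  83  82  82  84  84  83  84  85  84  84  85  84  83  84  83  81  75  75  86 103 122 136 150 160 171 182 196 204 203 203]
i [ 83  82  83  83  84  83  83  83  83  84  84  84  84  84  84  87  90  92  84  73  85 102 120 144 170 188 202 204 204 202 203 203 203 204]
n [ 99 100  99  99 100  98  98  99  98  97  98  99  99  99  99  98  96  90  78  64  79  97 117 136 152 155 156 155 156 155 155 157 155 154]
```

```bash
python3 -m handwheel '[0,0,0,0,0.03,0,0,0,0,0.03,0,0,0,0,0.03,0,0,0,0,0.03,0,0,0,0,0.03,0,0,0,0,0.03,0,0,0,0,0.03,0,0,0,0,0.03,0,0,0,0,0.03,0,0,0,0,0.03]'; python3 - <<'E'
from h import *
t=read_camera("top")["image"][:,:,::-1]; s=read_camera("scene")["image"][:,:,::-1]
for n,a,b,roi in(("top",t,cv2.imread("pics/top9.png"),(150,250,290,360)),("scene",s,cv2.imread("pics/scene9.png"),(205,290,215,270))):
    y0,y1,x0,x1=roi; A,B=[cv2.cvtColor(np.ascontiguousarray(q[y0:y1,x0:x1]),cv2.COLOR_BGR2GRAY).astype(np.float32) for q in(a,b)]
    print(n,np.abs(A-B).max(),cv2.phaseCorrelate(A,B))
# bystanders against the first picture
b=cv2.absdiff(t,cv2.imread("pics/top0.png")).max(2); x=(b>40).astype(np.uint8)
for c in cv2.findContours(x,0,2)[0]:
    if cv2.contourArea(c)>15: print(cv2.boundingRect(c))
E
```

```text
time: 16.03
ee_pos: [0.538, -0.376, 0.2051]
eef_rot: [-3.129, 0.282, 0.0]
wrist_force: [-0.0, -1.3, -0.4]
gripper_width: 0.338
top 7.0 ((0.011953798548567818, -0.04039670321347444), 0.9876702288786571)
scene 9.0 ((-0.013825742823698306, -0.016552223239408193), 0.9975982650121054)
(339, 403, 17, 17)
(477, 392, 83, 28)
(203, 342, 97, 72)
(206, 318, 66, 76)
(193, 216, 10, 8)
(342, 203, 5, 13)
(250, 201, 310, 219)
(184, 175, 21, 36)
(319, 173, 19, 45)
(418, 121, 135, 118)
```

The pin hasn't moved over the last second, and the only differences from the first picture are the arm, the pin and shadows. I'm handing it in.

```bash
python3 -c "
from cell import bot; print(bot.close_job())"
```

```text
the job is handed in; nothing more can be done
None
```

I took the grey lugged pin from the rack's left notch and laid it lug up in the V. I let go once so it could seat, gripped it again and pushed it along the V into the back stop. I then released it and moved the arm clear. The job was handed in after about 16 s on the robot's clock.

- **Push:** sliding friction was about 7.5 N. Contact came with the pin's centre near x = +14.3 mm, and force then rose about 1.2 N per mm to about 13 N. That is about 4.5 mm of squeeze, well short of the 9 mm hard end.
- **After release:** the pin lies lug up in the V against the stop and did not move over the last second before hand-in. The two other bars are still in the rack. The top picture showed no other changes apart from the arm, the pin and shadows; the arm hid part of that view, including part of the hammer and square.
- **What disagreed:** the squeeze still held is less certain.
    - **Final picture alone:** it puts the pin's centre at 16.5 to 19.8 mm, depending on which edge is used, so roughly 2 to 5.5 mm of squeeze.
    - **Compared with the picture at contact:** about 3.3 mm, so the pin may have sprung back about 1 mm on release.
    - **Arm on release:** it relaxed forward 2.9 mm as the fingers opened; a pin carried along in full would still have been under 8 mm of squeeze.

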